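Transfer the centrifuge to the backup supply through centre off

ROBOT

A 6-joint arm with a two-finger parallel gripper is mounted at the origin on the work surface. World frame = base frame: x ahead of the robot, y to its left, z up, the work surface at z = 0. Lengths are in m, angles in rad, forces in N, time in s.
With the tool pointing down it reaches from about 0.25 to 0.775 m from the base axis. Payload 4 kg.
Tool frame: the origin (TCP) lies midway between the tips of the shut fingers; the grasp point (between the pads) lies 19 mm behind it; z points along the fingers, y is the line along which they close (so a half turn about z gives the same grasp; the last joint's range is limited). The gripper opens to 94 mm and grips with 3 to 60 N. Pads are 16 mm wide; open, the fingers measure 119 mm over their backs; the gripper's body (75 mm by 177 mm) begins 78 mm behind the grasp point.
Start: joints at [1.049, 0.087, 1.371, -0, 1.684, -0.103], TCP at [0.224, 0.502, 0.206] pointing down, gripper open.
Joint ranges: [-3.1, 3.1], [-0.76, 2.03], [0.27, 2.55], [-1.08, 4.22], [0.17, 2.65], [-2.57, 2.57]. Speed limits (rad/s): [2.79, 2.79, 3.14, 3.14, 3.14, 3.14].

INTERFACE

Orientations are given as a unit quaternion [w, x, y, z].
In Python, from bench import get_state, viewer, ticket, search_frame, regions_of gives the robot as it stands. The module is installed in compiled form; this text tells all that it offers.
- The arm moves only by the tool send_rows, never from a script. Its argument "steps" is one flat list of numbers, 7 for each row, row after row: the shift along the world's x, y, z in units of 30 mm (1.0 is 30 mm), then the turn, a rotation vector about the world's x, y, z in degrees, then the finger opening in mm, from 0 to 94. A call has 1 to 20 rows; each row is the pose to reach, as a shift and turn from the pose commanded when the call began; what a row does not reach only later rows make up. A row lasts 1/10 s, in which the tool goes at most 50 mm and 8.59 degrees, less where a joint would pass 70% of its speed; a pose out of reach is approached as far as the arm can. A call with a gripper value outside its range is refused whole. The fingers move at their own pace and stop on an object; "force" is the grip in N (left out, the last holds). Time passes only in rows, so rows that repeat a pose let the fingers close. It gives the time, the measured TCP pose, the force, the opening and the grip force at its end, in the units of the state.
- get_state(): the state, without advancing time (a new reading comes with each control period).
- viewer.read_camera(name): name is "scene" or "top"; returns a dict with "img" (384x512x3 uint8, red, green, blue), "mtx" (3x3 intrinsics, pixels), "origin" and "rotation" of the camera in the world. Camera axes: x right, y up, looking along -z (the intrinsics and any distortion apply to the point x, -y, -z); pixel columns grow to the right and rows downward; lengths in m; the calibration is good to about 2 mm. A picture is of the moment at which its call begins. There is no depth.
- ticket.finish_job(): hands the job in; it is judged then, once.
Trained networks look in the newest picture that a camera, given by its name, has taken for a name from the list of things; names that differ only in an ending like _2 or _b are one class to them, and where a whole thing is asked for, a point or a joint stands for the part that bears it (a point fixed in the world has none). Each returns a list of dicts, best first, with "confidence" (0 to 1); they miss things now and then, are a little off and sometimes report something else, mostly with a low value. They report only what shows in the picture. A call takes as long as a camera call.
- search_frame(camera, label): "box" ([left, top, width, height] in pixels, round what is visible of it).
- regions_of(camera, label): "pixels" (384x512 bool, what is visible of it) and "box" ([left, top, width, height] in pixels, round what is visible of it).
The state is a dict: "time": time; "q": joint angles; "dq": joint speeds; "tau": joint torques, N m; "ee_pos": TCP position; "tcp_rot": TCP orientation; "ft_force": force on the tool from outside, world axes, zero at the start; "moment": the same for the moment, N m; "finger_gap": opening from 0.0 (shut) to 1.0 (fully open); "finger_force": force on a finger pad.
Only numpy, scipy, OpenCV 4.12 (cv2) and the standard library are available. Lean on these libraries where they do the work, as an engineer would, in place of code of your own. Each camera call takes 0.05 s, during which the arm holds its last target. There are 200 camera calls.

TASK

Put the centrifuge over from mains to the backup supply: on the changeover switch with the teal handle, bring the handle from the white (mains) end to upright centre off, let it stand still there for two seconds, then throw it fully over to the orange (backup) end and let go. Leave the black-handled switch and the rack of sample tubes as they are.

Things in the scene. Friction and masses are not known exactly. Their poses are not given: they have to be found in the camera images.
- teal_switch: Switch to be worked, bolted to the bench, facing any way: grey box 130 x 74 x 60 mm high, foot 160 mm long. Origin: centre of its underside. x points from its white end (mains) to its orange end (backup), y along the hinge, z up. Over it a teal round grip bar, 20 mm thick, 90 mm long along y, carried at its ends by flat arms outside the box (78 mm clear between), free air below.
- teal_handle (a joint): Teal handle angle (rad): 0 = upright, centre off; negative leans to the white end, positive to the orange; stops at -0.65 (mains) and +0.65 (backup). Starts between -0.65 and -0.52. No spring or detent: it stays where left; about 4 to 5 N at the bar moves it. At angle a the bar's centre lies in the switch frame at x = 110 sin(a), y = 0, z = 50 + 110 cos(a) mm.
- black_grip (a point): Centre of the black grip bar of a second changeover switch, of the same build and size but with a black handle; it may stand at any angle and face any way. Not to be moved.
- tube_rack: Loose steel wire rack, 85 x 200 mm (x, y) and 67 mm high, with capped sample tubes standing up to 108 mm, on the bench beyond the switches. Origin: centre of its underside. Not to be moved.

How it is judged:
On the way, in this order (a step that is already met when the one before it is completed fails the run):
1. the teal handle stands still at centre off (within 10 degrees of upright) for 1.5 s (value of joint teal_handle between -0.175 and 0.175 rad and velocity of joint teal_handle between -0.1 and 0.1 rad/s), for 1.5 s.
2. the teal handle is fully over at the orange end (value of joint teal_handle above 0.5 rad), for 0.2 s.
At the end, for the whole second after the job is handed in: The teal handle rests fully over at the orange (backup) end (joint above 0.5 rad, within about 9 degrees of its stop), after having stood still at centre off; the black handle and the tube rack are within 20 mm of where they started (value of joint teal_handle above 0.5 rad and velocity of joint teal_handle between -0.1 and 0.1 rad/s and distance of each of black_grip, tube_rack from where it was at the start of the episode below 0.02 m); the robot touches nothing.
It fails at once if the black handle is moved (by more than 20 mm) (distance of black_grip from where it was at the start of the episode above 0.02 m).
It fails at once if the tube rack is shifted (by more than 20 mm) or tipped (distance of tube_rack from where it was at the start of the episode above 0.02 m or angle between tube_rack's own z axis and vertical above 0.3 rad).
It also fails if it takes over 37 s, if anything falls off the work surface, if the arm or the gripper's body presses on something with over 40 N, if the wrist force passes 120 N, or if a joint passes its speed limit or range.

## Working session

There is one attempt and no reset: what is moved stays moved. The work goes in short steps, Python scripts to look and compute and a tool call to move; the robot and the scene stay as the last step left them, time stands still between calls to the robot, and variables do not carry over. Pictures are saved under pics/ and viewed, at most 10 in all, crops included, and the job is handed in when it is done.

Besides the shell and the picture viewer there is one more tool, called after ">>>" as name(argument=value, ...), one argument or row to a line, values as JSON. send_rows: Moves the arm, as the interface text tells. Its arguments: {"type":"object","properties":{"steps":{"type":"array","items":{"type":"number"}},"force":{"type":"number"}},"required":["steps"]}

```bash
mkdir -p pics
cat > h.py <<'E'
import numpy as np, cv2
from bench import get_state, viewer, ticket, search_frame, regions_of
def ray(c,u,v):
    d=np.linalg.inv(c["mtx"])@np.array([u,v,1.]); d=np.array([d[0],-d[1],-d[2]])
    return np.array(c["origin"]),np.array(c["rotation"])@d
def atz(c,u,v,z):
    o,d=ray(c,u,v); return o+d*(z-o[2])/d[2]
def proj(c,P):
    p=(np.atleast_2d(P)-c["origin"])@np.array(c["rotation"]); p=p*[1,-1,-1]
    q=p@np.array(c["mtx"]).T; return q[:,:2]/q[:,2:]
E
python3 - <<'E'
from h import *
ims=[]
for n in ("scene","top"):
    c=viewer.read_camera(n); cv2.imwrite(f"pics/{n}0.png",c["img"][:,:,::-1]); print({k:np.round(v,3).tolist() for k,v in c.items() if k!="img"})
    for l in ("teal_switch","teal_handle","black_grip","tube_rack"):
        for r in regions_of(n,l)[:2]:
            m=r["pixels"]; ys,xs=np.nonzero(m); print(n,l,round(r["confidence"],2),r["box"],xs.mean().round(1),ys.mean().round(1),m.sum())
print(get_state())
E
```

```text
{'mtx': [[434.308, 0.0, 257.168], [0.0, 434.308, 190.099], [0.0, 0.0, 1.0]], 'origin': [1.037, -0.527, 0.7], 'rotation': [0.858, 0.392, 0.128, 0.308]}
scene teal_switch 0.6 [244.7, 122.9, 68.4, 71.7] 282.0 164.9 2578
scene teal_handle 0.94 [272.9, 125.7, 42.8, 42.4] 295.9 145.2 376
scene teal_handle 0.25 [283.6, 212.2, 86.8, 107.8] 325.8 268.6 4708
scene black_grip 0.93 [99.0, 199.7, 45.9, 53.7] 121.7 218.7 827
scene tube_rack 0.9 [283.1, 212.0, 87.1, 107.2] 325.1 268.2 4862
{'mtx': [[412.792, 0.0, 247.275], [0.0, 412.792, 188.324], [0.0, 0.0, 1.0]], 'origin': [0.498, 0.017, 0.977], 'rotation': [0.712, 0.055, -0.056, -0.697]}
top teal_switch 0.65 [140.2, 189.9, 60.5, 74.3] 173.6 225.5 3048
top teal_handle 0.97 [140.6, 187.8, 54.2, 39.2] 163.9 200.9 560
top teal_handle 0.39 [341.1, 240.8, 60.9, 28.9] 373.8 252.9 736
top black_grip 0.91 [343.6, 241.1, 59.9, 28.5] 373.2 253.0 641
top tube_rack 0.79 [216.9, 92.9, 90.4, 53.4] 259.8 122.7 3153
top tube_rack 0.28 [141.1, 188.2, 54.4, 37.8] 164.3 200.8 610
{'time': 0.5, 'q': array([ 1.04888367e+00,  8.72152481e-02,  1.37075513e+00, -1.76216733e-05,
        1.68360570e+00, -1.03112933e-01]), 'dq': array([-0.00024359, -0.0006462 , -0.00215772,  0.00064883, -0.00010865,
        0.00045027]), 'tau': array([-7.14045163e-04, -3.39627349e+01, -3.02266681e+01,  7.17205158e-02,
        2.44421535e-02, -2.92137906e-05]), 'ee_pos': array([0.22367917, 0.50245611, 0.20546953]), 'tcp_rot': array([1.08787619e-05, 2.07873878e-01, 9.78155637e-01, 5.19437322e-06]), 'ft_force': array([ 0.65512582, -0.52268952, -0.14231426]), 'moment': array([-0.02282683, -0.04719537, -0.00747191]), 'finger_force': 0.0, 'finger_gap': 1.0009992555862466}
```

View pics/scene0.png

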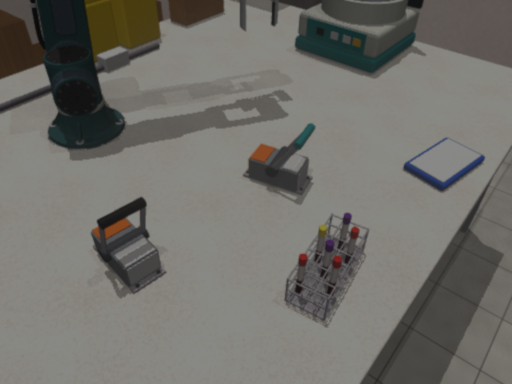

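View pics/top0.png

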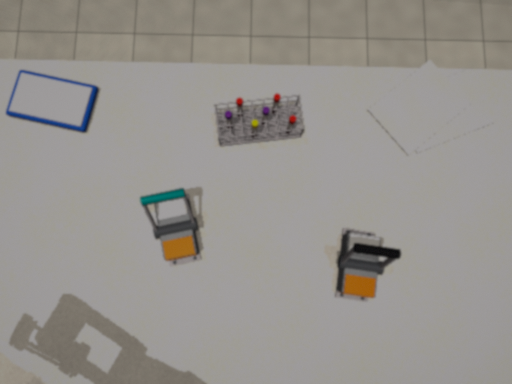

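Both pictures show the teal switch with its bar leaning to the white end: about (163,197) in the top view and (302,138) in the scene view. Its orange end is toward the robot, at (180,247) in the top view. The black switch is at (373,252) top, the rack at (260,122) top, and both stand clear of the teal switch. Next I fit the switch pose.

```bash
cat >> h.py <<'E'
from scipy.spatial.transform import Rotation as Ro
from scipy.optimize import least_squares
_rd=viewer.read_camera
def cam(n):
    c=dict(_rd(n)); q=np.array(c["rotation"]); c["rotation"]=Ro.from_quat(q[[1,2,3,0]]).as_matrix(); return c
def blob(c,lo,hi,box):
    x0,y0,x1,y1=box; h=cv2.cvtColor(c["img"],cv2.COLOR_RGB2HSV); m=cv2.inRange(h,lo,hi); k=np.zeros_like(m); k[y0:y1,x0:x1]=m[y0:y1,x0:x1]
    n,l,s,ce=cv2.connectedComponentsWithStats(k); i=1+np.argmax(s[1:,4]); ys,xs=np.nonzero(l==i)
    return ce[i],np.c_[xs,ys].astype(float),s[i]
def bar(a,y=0): return np.array([.11*np.sin(a),y,.05+.11*np.cos(a)])
def W(p,l): 
    c,s=np.cos(p[2]),np.sin(p[2]); l=np.atleast_2d(l); return np.c_[p[0]+c*l[:,0]-s*l[:,1],p[1]+s*l[:,0]+c*l[:,1],l[:,2]]
def hull_rect(p):
    r=cv2.minAreaRect(p.astype(np.float32)); b=cv2.boxPoints(r); e=[(b[i]+b[(i+1)%4])/2 for i in range(4)]
    return (e[0],e[2]) if np.linalg.norm(e[0]-e[2])>np.linalg.norm(e[1]-e[3]) else (e[1],e[3])
E
python3 - <<'E'
from h import *
T=cam("top");S=cam("scene")
teal=((80,90,50),(100,255,255)); org=((5,150,120),(20,255,255))
bt=blob(T,*teal,(125,170,215,225)); bs=blob(S,*teal,(265,115,325,180))
ot=blob(T,*org,(125,200,215,280)); os_=blob(S,*org,(240,130,300,190))
for n,b in (("bt",bt),("bs",bs),("ot",ot),("os",os_)): print(n,b[0],b[2],[e.round(1).tolist() for e in hull_rect(b[1])])
def ax(b):
    return np.array(sorted(map(tuple,hull_rect(b[1]))))
et,es=ax(bt),ax(bs)
def cyl(a):
    t=np.linspace(0,2*np.pi,24); c=bar(a)
    return np.array([[c[0]+.01*np.cos(k),y,c[2]+.01*np.sin(k)] for y in(-.045,.045) for k in t])
def res(p):
    r=[]
    for c,e,b in((T,et,bt),(S,es,bs)):
        P=proj(c,W(p,cyl(p[3])))
        h=cv2.convexHull(P.astype(np.float32))
        M=np.array([P[:,0].min(),P[:,1].min(),P[:,0].max(),P[:,1].max()])
        s=b[2]; r+=list(M-[s[0]-.5,s[1]-.5,s[0]+s[2]-.5,s[1]+s[3]-.5])
        r+=list(P.mean(0)-b[0])
    for c,b in((T,ot),(S,os_)): r+=list(proj(c,W(p,[[p[4],0,p[5]]]))[0]-b[0])
    return np.array(r)
best=min((least_squares(res,[.42,.18,y,-.6,.04,.06],diff_step=1e-3,loss="soft_l1") for y in(2.8,3.14,-2.8)),key=lambda r:r.cost)
p=best.x; print(p.round(4),best.cost,res(p).round(1))
for a in (p[3],0,.65): print(W(p,bar(a)).round(4))
print("ty dir",np.degrees(p[2])%180)
E
```

```text
bt [162.52       196.54571429] [141 189  44  16 350] [[183.8000030517578, 192.10000610351562], [140.8000030517578, 201.10000610351562]]
bs [303.93922652 135.43093923] [295 124  19  24 181] [[312.70001220703125, 124.5999984741211], [295.8999938964844, 145.89999389648438]]
ot [178.50822669 247.73308958] [163 236  32  24 547] [[192.8000030517578, 244.6999969482422], [163.89999389648438, 250.89999389648438]]
os [262.10909091 152.30909091] [251 144  23  17 220] [[268.5, 144.39999389648438], [255.5, 160.60000610351562]]
[ 0.5532  0.176  -2.9187 -0.57    0.045   0.0586] 6.335526665286751 [-1.2 -1.3  0.9  1.   0.   0.  -1.9 -1.5  1.8  1.9 -0.1  0.1 -0.3 -0.1
 -0.2  0.1]
[[0.6111 0.1892 0.1426]]
[[0.5532 0.176  0.16  ]]
[[0.4882 0.1613 0.1376]]
ty dir 12.771451769246
```

>>> send_rows(
  steps=[1.2,-1.0,0,0,0,-5,94,2.4,-2.0,0,0,0,-10,94,3.6,-2.9,0,0,0,-15,94,4.8,-3.9,0,0,0,-20,94,6.0,-4.9,0,0,0,-25,94,7.2,-5.8,0,0,0,-30,94,8.4,-6.8,0,0,0,-35,94,9.6,-7.8,0,0,0,-40,94,10.8,-8.7,0,0,0,-45,94,12.0,-9.7,0,0,0,-50,94,12.9,-10.44,0,0,0,-53.2,94,12.9,-10.44,0,0,0,-53.2,94,12.9,-10.44,0,0,0,-53.2,94,12.9,-10.44,0,0,0,-53.2,94,12.9,-10.44,0,0,0,-53.2,94],
)

```text
time: 2.1
ee_pos: [0.6098, 0.1906, 0.206]
tcp_rot: [0.0, 0.623, 0.782, 0.0]
ft_force: [-0.5, -0.2, 0.4]
finger_gap: 1.0
finger_force: 0.0
```

>>> send_rows(
  steps=[0,0,-0.9,0,0,0,94,0,0,-1.8,0,0,0,94,0,0,-2.7,0,0,0,94,0,0,-2.75,0,0,0,94,0,0,-2.75,0,0,0,94],
  force=5,
)

```text
time: 2.6
ee_pos: [0.6099, 0.1901, 0.1231]
tcp_rot: [-0.0, 0.623, 0.782, -0.0]
ft_force: [-0.3, 0.0, 0.7]
finger_gap: 1.0
finger_force: 0.0
```

Run:
```python
from h import *
T=cam("top");S=cam("scene")
a=cv2.resize(T["img"][150:300,100:300],(533,400),interpolation=2)
b=cv2.resize(S["img"][80:230,200:340],(267,286))
b=cv2.copyMakeBorder(b,0,114,0,0,0)
cv2.imwrite("pics/c1.png",np.hstack([a,b])[:,:,::-1])
```

```text
(no output)
```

View pics/c1.png

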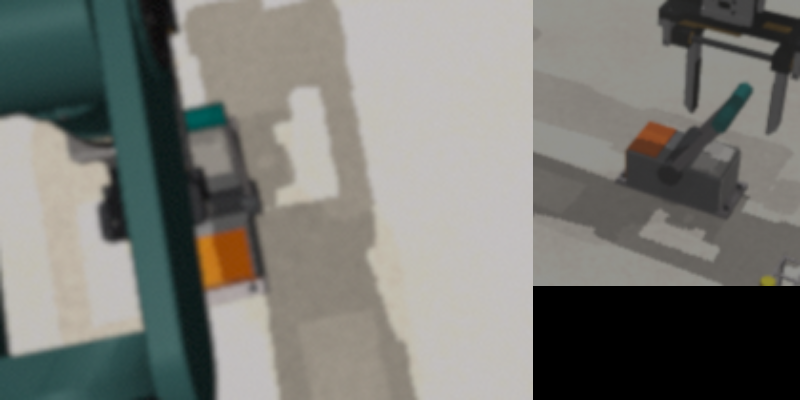

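The right-hand crop shows one finger on each side of the teal bar, which sits about midway between them (crop ~ (735,105)). Nothing is touching, so I close to a loose cage.

>>> send_rows(
  steps=[0,0,0,0,0,0,60,0,0,0,0,0,0,40,0,0,0,0,0,0,26,0,0,0,0,0,0,24,0,0,0,0,0,0,24,0,0,0,0,0,0,24,0,0,0,0,0,0,24,0,0,0,0,0,0,24],
  force=10,
)

```text
time: 3.5
ee_pos: [0.6107, 0.1892, 0.1229]
tcp_rot: [-0.0, 0.624, 0.782, -0.0]
ft_force: [-0.4, -0.1, -0.1]
finger_gap: 0.354
finger_force: 0.0
```

>>> send_rows(
  steps=[0,0,0,0,0,0,24,0,0,0,0,0,0,24,0,0,0,0,0,0,24,-0.19,-0.04,0.11,0,0,0,24,-0.38,-0.085,0.21,0,0,0,24,-0.57,-0.13,0.3,0,0,0,24,-0.77,-0.175,0.38,0,0,0,24,-0.96,-0.22,0.44,0,0,0,24,-1.15,-0.26,0.49,0,0,0,24,-1.35,-0.3,0.53,0,0,0,24,-1.54,-0.35,0.557,0,0,0,24,-1.74,-0.39,0.57,0,0,0,24,-1.88,-0.425,0.58,0,0,0,24,-1.93,-0.438,0.58,0,0,0,24,-1.93,-0.438,0.58,0,0,0,24,-1.93,-0.438,0.58,0,0,0,24],
)

```text
time: 5.1
ee_pos: [0.5529, 0.1763, 0.1406]
tcp_rot: [0.0, 0.624, 0.782, 0.0]
ft_force: [4.3, 1.2, 3.4]
finger_gap: 0.258
finger_force: 2.2
```

Run:
```python
from h import *
T=cam("top");S=cam("scene"); p=[.5532,.176,-2.9187]
img=S["img"].copy()
for a in (-.17,0,.17):
    e=proj(S,W(p,[bar(a,-.045),bar(a,.045)])); print(a,e.round(1).tolist())
b=blob(S,(80,90,50),(100,255,255),(240,110,325,180)); print(b[0],b[2])
cv2.imwrite("pics/c2.png",cv2.resize(S["img"][80:230,200:400],(800,600))[:,:,::-1])
```

```text
-0.17 [[295.7, 115.6], [280.3, 134.7]]
0 [[288.5, 113.0], [272.7, 131.9]]
0.17 [[281.3, 111.6], [265.1, 130.3]]
[278.20792079 126.07920792] [272 115  13  19 101]
```

View pics/c2.png

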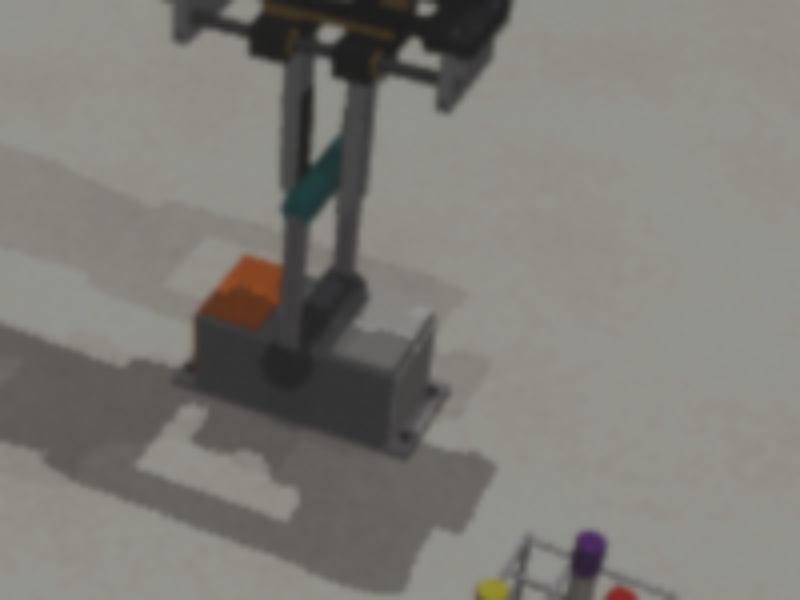

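The crop shows the bar caged between the fingers, with its near end at about (274,133). The prediction for upright is (272.7,131.9), so the handle is at centre off. I hold still for 2 s.

>>> send_rows(
  steps=[0,0,0,0,0,0,24,0,0,0,0,0,0,24,0,0,0,0,0,0,24,0,0,0,0,0,0,24,0,0,0,0,0,0,24,0,0,0,0,0,0,24,0,0,0,0,0,0,24,0,0,0,0,0,0,24,0,0,0,0,0,0,24,0,0,0,0,0,0,24,0,0,0,0,0,0,24,0,0,0,0,0,0,24,0,0,0,0,0,0,24,0,0,0,0,0,0,24,0,0,0,0,0,0,24,0,0,0,0,0,0,24,0,0,0,0,0,0,24,0,0,0,0,0,0,24,0,0,0,0,0,0,24,0,0,0,0,0,0,24],
)

```text
time: 7.2
ee_pos: [0.5526, 0.1761, 0.1403]
tcp_rot: [-0.0, 0.624, 0.782, -0.0]
ft_force: [4.0, 2.2, -0.8]
finger_gap: 0.254
finger_force: 1.9
```

>>> send_rows(
  steps=[0,0,0,0,0,0,24,0,0,0,0,0,0,24,0,0,0,0,0,0,24,0,0,0,0,0,0,24,-0.2,-0.045,-0.005,0,0,0,24,-0.39,-0.09,-0.02,0,0,0,24,-0.58,-0.13,-0.05,0,0,0,24,-0.78,-0.18,-0.09,0,0,0,24,-0.97,-0.22,-0.14,0,0,0,24,-1.16,-0.26,-0.2,0,0,0,24,-1.35,-0.305,-0.28,0,0,0,24,-1.54,-0.35,-0.37,0,0,0,24,-1.73,-0.39,-0.47,0,0,0,24,-1.92,-0.435,-0.6,0,0,0,24,-2.08,-0.47,-0.7,0,0,0,24,-2.16,-0.49,-0.75,0,0,0,24,-2.16,-0.49,-0.75,0,0,0,24,-2.16,-0.49,-0.75,0,0,0,24,-2.16,-0.49,-0.75,0,0,0,24],
)

```text
time: 9.1
ee_pos: [0.4869, 0.1612, 0.1171]
tcp_rot: [-0.001, 0.624, 0.782, -0.001]
ft_force: [0.0, -0.1, -0.2]
finger_gap: 0.258
finger_force: 0.0
```

>>> send_rows(
  steps=[0,0,0,0,0,0,94,0,0,0,0,0,0,94,0,0,0,0,0,0,94,0,0,0,0,0,0,94,0,0,0,0,0,0,94,0,0,0,0,0,0,94,0,0,1,0,0,0,94,0,0,2,0,0,0,94,0,0,3,0,0,0,94,0,0,4,0,0,0,94,0,0,4,0,0,0,94,0,0,4,0,0,0,94,0,0,4,0,0,0,94],
)

```text
time: 10.4
ee_pos: [0.4872, 0.1613, 0.236]
tcp_rot: [-0.001, 0.624, 0.782, -0.001]
ft_force: [0.1, 0.2, -0.6]
finger_gap: 1.0
finger_force: 0.0
```

Run:
```python
from h import *
S=cam("scene"); p=[.5532,.176,-2.9187]
for a in (.5,.58,.65):
    print(a,proj(S,W(p,bar(a))).round(1).tolist())
b=blob(S,(80,90,50),(100,255,255),(230,100,325,180)); print(b[0],b[2])
cv2.imwrite("pics/c3.png",cv2.resize(S["img"],(800,600))[:,:,::-1])
```

```text
0.5 [[260.0, 121.3]]
0.58 [[257.1, 122.1]]
0.65 [[254.7, 123.0]]
[254.72077922 123.43506494] [245 113  20  22 154]
```

View pics/c3.png

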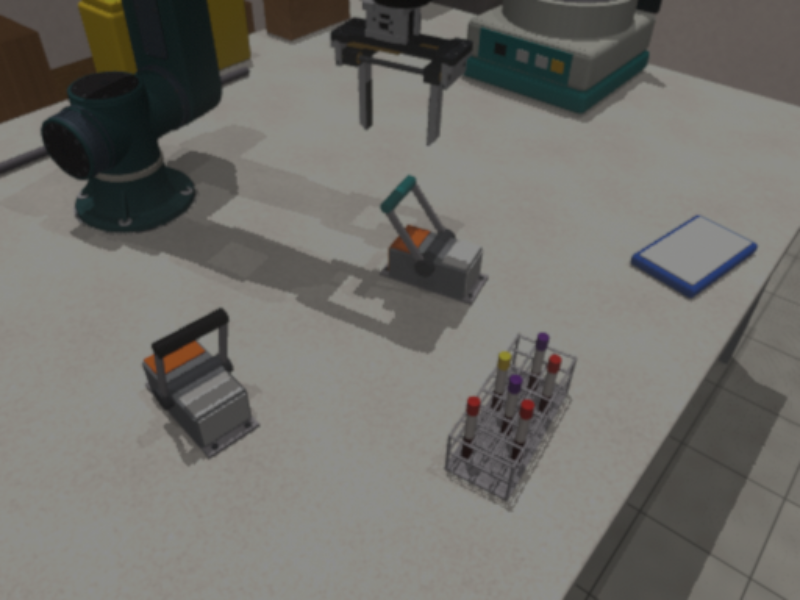

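The handle is fully over to orange: the bar's centroid is at (254.7,123.4) in the scene image, which matches 0.65 rad. The gripper is clear above it, and the black switch and rack are where they were.

```bash
python3 -c "
from bench import ticket
print(ticket.finish_job())"
```

```text
the job is handed in; nothing more can be done
None
```

The teal handle stood still at centre off for over 2 s, then went fully over to the orange (backup) end and was released; the black switch and tube rack were not touched, and the job is handed in (no verdict was returned).

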